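Click down and lock a terminal box cover

TASK

Close the terminal box: press its loosely resting cover straight down until both snap hooks have clicked over it, then take the square-handled flat-blade screwdriver from the rack, keep its bit pressed into the slot of the wing-headed fastener and turn it clockwise a quarter turn to its stop, so that the wing lies across the opening. Then put the screwdriver back upright in its free hole in the rack; turn the fastener with the screwdriver only, never with the fingers, leave the other two tools and the mug where they are, and do not bump the pressure gauge.

Things in the scene. Friction and masses are not known exactly. Their poses are not given: they have to be found in the camera images.
- box: Grey terminal box fixed to the desk, 116 (x) by 200 (y, with hook feet) mm. Origin: centre of its underside; z up. Its rim, where the cover sits when home, is 50 mm up. Guide walls at x = +-52 to 58 mm, 90 mm long, rise to 74 mm. White springy snap hooks at its +y (left) and -y (right) ends: 30 mm wide, tops 74 mm up, from y = 72 to 82 mm. The fastener stands on its centre line.
- cover: Loose flat grey cover plate, 100 (x) by 150 (y) by 8 mm, 0.15 kg, with a 28 (x) by 62 (y) mm opening in its middle, through which the fastener's wing sticks up. Origin: centre of its underside. At the start it rests on the hooks' ramps, underside 67 mm up; home, it lies on the rim, underside 50 mm up, both hooks clicked over it.
- cover_left (a point): Pressing point on the cover's top face, on its centre line, 52 mm towards box +y (23 mm inside its edge). Top face: 75 mm above the desk at the start, 58 mm when home. Pushing down here takes about 8 to 12 N to click that end's hook, then the cover stops hard on the rim. Each end may be pressed by itself; the cover may tilt meanwhile.
- cover_right (a point): The same pressing point 52 mm towards box -y.
- hook_left (a joint): Bending of the +y snap hook, rad: 0 upright, grows outwards as the cover's edge passes (about 0.06), springs back to 0 when clicked.
- hook_right (a joint): The same for the -y hook.
- slot (a point): Centre of the floor of the fastener's blade slot, on its axis, z up, y along slot and wing; about 71 mm above the desk at the start. Slot 24 mm long (y), 6 wide, 9 deep, its upper 4 mm widening to 12 as a lead-in. The steel wing is 56 (y) by 22 (x) by 16 mm, its underside 7 mm below this point. At the start it lies along box y in the cover's opening and cannot turn until the cover is home.
- fastener (a joint): Turn of the fastener, rad: about 0 at the start (wing along the cover's opening), grows clockwise seen from above, hard stop at 1.65; locked from 1.4 on. It turns against about 0.12 N m of friction, on a steep thread: it sinks 3.2 mm per rad, and the bit must follow.
- driver_grip (a point): Centre of the grip of the flat-blade screwdriver that stands upright in the rack, at any yaw, in any hole: 50 mm above the handle's lower end. z up along the tool, y along the blade's width. Black handle 30 by 30 mm square, flats facing x and y, 90 mm long. Shank 10 mm thick, blade 14 mm wide (y), 4 thick (x). 174 mm long, 0.16 kg. The handle's underside rests on the rack's top.
- driver_tip (a point): Centre of the end of the screwdriver's blade, 134 mm below driver_grip; axes as driver_grip.
- rack: Steel tool rack fixed to the desk, 66 (x) by 248 (y) mm, top face 95 mm up. Origin: centre of its underside, z up. Holes of 24 mm diameter, with a 3 mm chamfer, go through its 12 mm thick top at x = 0, y = -80, 0 and +80 mm; each holds one tool. The space beneath is open, down to a 4 mm floor plate.
- nut_driver_mid (a point): Mid-handle (40 mm above the rack's top) of a nut driver with a round black handle 30 mm thick and 80 mm long; stands in another hole; leave it.
- awl_mid (a point): Mid-handle (34 mm above the rack's top) of an awl with a round waisted black handle 30 mm thick at its collar and 68 mm long; stands in the third hole; leave it.
- gauge_dial (a point): Centre of the round dial of a pressure gauge, 80 mm in diameter and 32 mm deep, 148 mm above the desk on a copper riser fixed to the desk; its top is 188 mm up. Do not bump it.
- mug_mid (a point): Centre of a white mug, 72 mm across, 90 mm high, half-way up; stands loose on the desk; leave it.
- driver: The screwdriver; origin at the middle of the underside of its handle, 50 mm below driver_grip, axes as driver_grip.
- stem: The round stem of the fastener, which carries its wing head; origin on the fastener's axis, 10 mm below the wing's underside; sinks with the fastener, does not turn.
Mind the look-alikes: they are no part of the job. Leave any red look-alike of the driver alone.

How it is judged:
By the outcome, as a careful person would: the job done as asked, in the order asked, and still so for the second after the job is handed in, with the robot touching nothing.
It also fails if it takes over 72 s, if anything falls off the work surface, if the arm or the gripper's body presses on something with over 40 N, if the wrist force passes 120 N, or if a joint passes its speed limit or range.

ROBOT

A 6-joint arm with a two-finger parallel gripper is mounted at the origin on the work surface. World frame = base frame: x ahead of the robot, y to its left, z up, the work surface at z = 0. Lengths are in m, angles in rad, forces in N, time in s.
With the tool pointing down it reaches from about 0.35 to 0.775 m from the base axis. Payload 7.3 kg.
Tool frame: the origin (TCP) lies midway between the tips of the shut fingers; the grasp point (between the pads) lies 19 mm behind it; z points along the fingers, y is the line along which they close (so a half turn about z gives the same grasp; the last joint's range is limited). The gripper opens to 92 mm and grips with 3 to 60 N. Pads are 19 mm wide; open, the fingers measure 130 mm over their backs; the gripper's body (75 mm by 190 mm) begins 47 mm behind the grasp point.
Start: joints at [-1.308, 0.342, 1.524, -0, 1.275, -0.146], TCP at [0.209, -0.482, 0.227] pointing down, gripper open.
Joint ranges: [-2.53, 2.53], [-0.77, 2.02], [0.04, 2.7], [-1, 4.14], [0.28, 2.66], [-3.11, 3.11]. Speed limits (rad/s): [2.57, 2.57, 3.14, 3.14, 3.14, 3.14].

INTERFACE

Orientations are given as a unit quaternion [w, x, y, z].
In Python, from rig import r gives the robot as it stands.
- The arm moves only by the shell command python3 -m creep 'ROWS'. ROWS is JSON, a list of rows, each a list of 5 numbers: the closure, from -1 (fully open) to 1 (shut), then the shift along the tool's x, y, z in units of 80 mm (1.0 is 80 mm), then the turn about the tool's z in units of 90 degrees (1.0 is 90 degrees). A call has exactly 5 rows; each row is the pose to reach, as a shift and turn from the pose commanded when the call began, along the tool's axes at that moment; what a row does not reach only later rows make up. A row lasts 1/8 s, in which the tool goes at most 62.5 mm and 10.7 degrees, less where a joint would pass 70% of its speed; a pose out of reach is approached as far as the arm can. A call with a number of a shift or a turn outside -1 to 1 is refused whole. A call with a gripper value outside its range is refused whole. The fingers move at their own pace and stop on an object; the grip force is fixed at half the most. Time passes only in rows, so rows that repeat a pose let the fingers close, or fill a call up. It gives the time, the measured TCP pose, the force, the opening and the grip force at its end, in the units of the state.
- r.observe(): the state, without advancing time (a new reading comes with each control period).
- r.snapshot(name): name is "scene" or "top" or "wrist"; returns a dict with "pixels" (400x640x3 uint8, red, green, blue), "mtx" (3x3 intrinsics, pixels), "R" (3x3) and "t" (3): a world point X has camera coordinates R X + t. Camera axes: x right, y down, z forward; pixel columns grow to the right and rows downward; lengths in m; the calibration is good to about 2 mm. A picture is of the moment at which its call begins. There is no depth.
- r.job_done(): hands the job in; it is judged then, once.
The state is a dict: "time_s": time; "joints": joint angles; "dq": joint speeds; "effort": joint torques, N m; "tcp_pos": TCP position; "eef_rot": TCP orientation; "contact_force": force on the tool from outside, world axes, zero at the start; "ft_torque": the same for the moment, N m; "gripper_width": finger opening in m; "gripper_force": force on a finger pad.
Only numpy, scipy, OpenCV 4.12 (cv2) and the standard library are available. Lean on these libraries where they do the work, as an engineer would, in place of code of your own. Each camera call takes 0.05 s, during which the arm holds its last target. There are 200 camera calls.

## Working session

There is one attempt and no reset: what is moved stays moved. The work goes in short steps, Python scripts to look and compute and a shell command to move; the robot and the scene stay as the last step left them, time stands still between calls to the robot, and variables do not carry over. Pictures are saved under pics/ and viewed, at most 14 in all, crops included, and the job is handed in when it is done.

```bash
mkdir -p pics; ls
python3 - <<'E'
from rig import r
import cv2,pickle
s=r.observe();print({k:s[k] for k in("time_s","tcp_pos","eef_rot","gripper_width")})
d={}
for n in("scene","top"):
    p=r.snapshot(n);d[n]=p;cv2.imwrite(f"pics/{n}0.png",p["pixels"][:,:,::-1]);print(n,p["mtx"],p["R"],p["t"])
pickle.dump(d,open("d0.pkl","wb"))
E
```

```text
pics
{'time_s': 0.0, 'tcp_pos': array([ 0.20860841, -0.48133181,  0.22604137]), 'eef_rot': array([-7.84022403e-04,  9.79183987e-01,  2.02973157e-01, -3.75594368e-05]), 'gripper_width': 0.09154152379025415}
scene [[414.79641058   0.         319.84859836]
 [  0.         414.79641058 201.13898001]
 [  0.           0.           1.        ]] [[-0.40132773  0.91592333  0.00452831]
 [ 0.72533653  0.32083    -0.60906078]
 [-0.55930579 -0.24114843 -0.79311063]] [ 0.23503607 -0.32994772  1.24953152]
top [[376.86537778   0.         321.83447967]
 [  0.         376.86537778 195.73358341]
 [  0.           0.           1.        ]] [[-0.01031621 -0.999445   -0.03167447]
 [-0.99716276  0.0126444  -0.07420614]
 [ 0.07456546  0.03081907 -0.99673977]] [0.02206342 0.56307798 0.89020099]
```

View pics/top0.png

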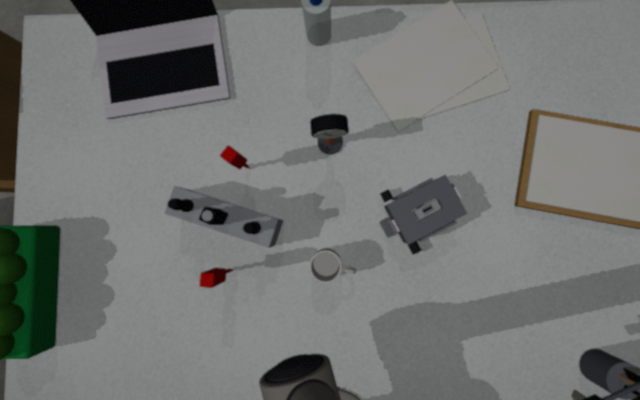

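View pics/scene0.png

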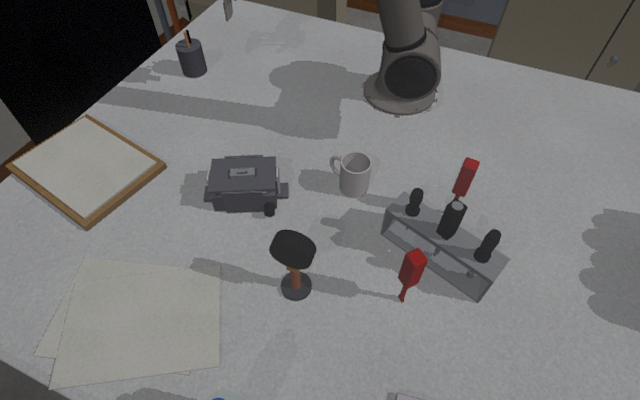

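The top view shows the rack at about (222,215) with three tools, the box at about (425,210), the gauge at (329,127), the mug at (326,265) and two red look-alikes. I'll zoom in on the rack and box.

Run:
```python
import pickle,cv2,numpy as np
d=pickle.load(open("d0.pkl","rb"))
def c(n,x,y,w,h,f): return cv2.resize(d[n]["pixels"][y:y+h,x:x+w,::-1],(w*f,h*f),interpolation=cv2.INTER_CUBIC)
a=np.hstack([c("top",160,175,130,100,3),c("top",365,165,130,100,3)])
b=np.hstack([c("scene",375,150,130,100,3),c("scene",200,140,130,100,3)])
o=np.vstack([a,b]); o=np.clip(o.astype(float)*1.5,0,255).astype(np.uint8)
cv2.imwrite("pics/crop0.png",o)
```

```text
(no output)
```

View pics/crop0.png

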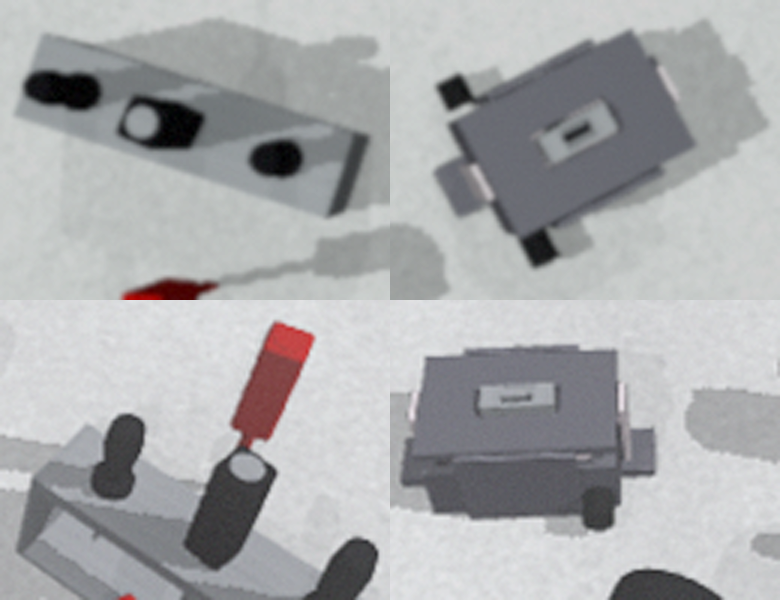

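The screwdriver (square handle, light end cap) stands in the middle hole, top-view pixel about (210,215), and the box's slot is at about (427,208). Next I fit poses from the corners.

```bash
cat > h.py <<'E'
import numpy as np
from scipy.optimize import least_squares
from scipy.spatial.transform import Rotation as Ro
def ray(p,uv,z):
    d=p["R"].T@np.linalg.inv(p["mtx"])@np.array([uv[0],uv[1],1]); c=-p["R"].T@p["t"]
    return (c+d*(z-c[2])/d[2])[:2]
def proj(p,X):
    q=p["mtx"]@(p["R"]@np.asarray(X).T+p["t"][:,None]); return (q[:2]/q[2]).T
def fit(W,M): # world pts, model pts -> x,y,yaw
    f=lambda a:(np.array([[np.cos(a[2]),-np.sin(a[2])],[np.sin(a[2]),np.cos(a[2])]])@M.T+a[:2,None]-W.T).ravel()
    c=W.mean(0); best=min((least_squares(f,[*c,y]) for y in np.arange(-3,3,.5)),key=lambda s:s.cost); return best.x,np.abs(best.fun).max()
def plan(s,xyz,yaw=None):
    "shift in tool units (80mm) and turn to get TCP to xyz, tool-y at world yaw"
    w,x,y,z=s["eef_rot"]; R=Ro.from_quat([x,y,z,w]).as_matrix()
    o=R.T@(np.array(xyz)-s["tcp_pos"])/.08
    cur=np.arctan2(R[1,1],R[0,1]); print("tool-y yaw deg",np.degrees(cur),"tilt",R[:,2].round(4))
    t=None if yaw is None else ((-(yaw-cur)+np.pi/2)%np.pi-np.pi/2)/(np.pi/2)
    return o.round(3),t
E
python3 - <<'E'
import pickle,numpy as np; from h import *
d=pickle.load(open("d0.pkl","rb"));T=d["top"];S=d["scene"]
f=lambda L,ox,oy:[(x/3+ox,y/3+oy) for x,y in L]
cov=f([(632-390,30),(695-390,145),(517-390,237),(450-390,122)],365,165)
W=np.array([ray(T,u,.075) for u in cov]);print(W)
print("cover",fit(W,np.array([(-.05,-.075),(.05,-.075),(.05,.075),(-.05,.075)])[[0,1,2,3]]))
cov=f([(425,357-300),(615,350-300),(627,450-300),(412,458-300)],200-130,140)
W=np.array([ray(S,u,.075) for u in cov]);print(W,W.mean(0))
W=np.array([ray(T,u,.095) for u in f([(42,33),(357,131),(329,216),(15,115)],160,175)]);print(W)
print("rack",fit(W,np.array([(.033,.124),(.033,-.124),(-.033,-.124),(-.033,.124)])))
print("driver top",ray(T,(160+143/3,175+121/3),.186),ray(S,(375+250/3,150+166/3),.186))
print("slot T",ray(T,(365+(578-390)/3,165+131/3),.08),"S",ray(S,(200+(516-390)/3,140+97/3),.08))
print("gauge T",ray(T,(329,120),.188),"mug",ray(T,(326,262),.09))
E
```

```text
[[ 0.60273337 -0.26668794]
 [ 0.51562155 -0.3102861 ]
 [ 0.44853074 -0.17639032]
 [ 0.53496458 -0.12859881]]
cover (array([ 0.52546256, -0.22049079,  0.44178289]), np.float64(0.09040396508095894))
[[ 0.51748609 -0.30782175]
 [ 0.45050101 -0.17531522]
 [ 0.537114   -0.12041045]
 [ 0.60766647 -0.26115638]] [ 0.52819189 -0.21617595]
[[0.58401415 0.34655214]
 [0.50792982 0.10897909]
 [0.44565313 0.12980166]
 [0.52263985 0.36583154]]
rack (array([ 0.51505924,  0.23779111, -0.31267325]), np.float64(0.0009241222049042319))
driver top [0.51471673 0.2383614 ] [0.51402957 0.24321836]
slot T [ 0.52689438 -0.22273073] S [ 0.52849761 -0.21871112]
gauge T [ 0.70278347 -0.00550057] mug [0.41145831 0.00578224]
```

Run:
```python
from rig import r; from h import *
s=r.observe(); print(s["time_s"],plan(s,[.5265,-.2195,.24],np.radians(26.4)))
```

```text
tool-y yaw deg -66.57713425665112 tilt [-4.0e-04  1.3e-03 -1.0e+00]
0.1 (array([ 4.948, -1.425, -0.17 ]), np.float64(0.9669207304816544))
```

```bash
python3 -m creep '[[1,0.4,-0.12,0,0],[1,0.8,-0.24,0,0],[1,1,-0.3,0,0],[1,1,-0.3,0,0],[1,1,-0.3,0,0]]'; python3 -m creep '[[1,0.6,-0.18,0,0],[1,1,-0.3,0,0],[1,1,-0.3,0,0],[1,1,-0.3,0,0],[1,1,-0.3,0,0]]'; python3 -m creep '[[1,0.6,-0.18,0,0],[1,1,-0.3,0,0],[1,1,-0.3,0,0],[1,1,-0.3,0,0],[1,1,-0.3,0,0]]'; python3 -m creep '[[1,0.6,-0.18,0,0],[1,1,-0.3,0,0],[1,1,-0.3,0,0],[1,1,-0.3,0,0],[1,1,-0.3,0,0]]'; python3 -m creep '[[1,0.6,-0.15,-0.1,0],[1,0.95,-0.22,-0.17,-0.1],[1,0.95,-0.22,-0.17,-0.22],[1,0.95,-0.22,-0.17,-0.34],[1,0.95,-0.22,-0.17,-0.45]]'; python3 -m creep '[[1,0,0,0,-0.12],[1,0,0,0,-0.24],[1,0,0,0,-0.36],[1,0,0,0,-0.48],[1,0,0,0,-0.58]]'
python3 - <<'E'
from rig import r; from h import *; import cv2,pickle
p=r.snapshot("wrist");pickle.dump(p,open("w1.pkl","wb")); cv2.imwrite("pics/w1.png",p["pixels"][:,:,::-1])
s=r.observe(); print(s["time_s"],s["joints"].round(2),s["contact_force"].round(1),s["tcp_pos"],plan(s,[.5035,-.173,.10],np.radians(26.4)))
c=-p["R"].T@p["t"];print(c,p["R"])
E
```

```text
time_s: 0.72
tcp_pos: [0.2721, -0.4285, 0.2267]
eef_rot: [0.0, 0.979, 0.203, -0.0]
contact_force: [0.2, 0.8, -0.2]
gripper_width: 0.0463
gripper_force: 0.0
time_s: 1.35
tcp_pos: [0.3356, -0.375, 0.2267]
eef_rot: [0.0, 0.979, 0.202, -0.0]
contact_force: [-0.0, -0.6, -0.2]
gripper_width: 0.0009
gripper_force: 0.0
time_s: 1.98
tcp_pos: [0.3995, -0.3212, 0.2267]
eef_rot: [0.0, 0.979, 0.202, -0.0]
contact_force: [-0.4, -0.5, -0.1]
gripper_width: 0.0004
gripper_force: 0.0
time_s: 2.6
tcp_pos: [0.4634, -0.2674, 0.2268]
eef_rot: [0.0, 0.979, 0.202, -0.0]
contact_force: [0.2, 0.0, -0.2]
gripper_width: 0.0002
gripper_force: 0.0
time_s: 3.22
tcp_pos: [0.5264, -0.2209, 0.2404]
eef_rot: [0.0, 0.847, 0.531, -0.0]
contact_force: [-0.1, 0.3, 0.8]
gripper_width: 0.0004
gripper_force: 0.0
time_s: 3.85
tcp_pos: [0.5264, -0.221, 0.2404]
eef_rot: [0.0, 0.527, 0.85, -0.0]
contact_force: [0.5, 0.0, -0.1]
gripper_width: 0.0002
gripper_force: 0.0
tool-y yaw deg 26.703762227347006 tilt [-1.e-04 -2.e-04 -1.e+00]
3.9 [-0.53  0.42  1.37 -0.    1.35 -1.  ] [-0.8 -0.9 -0.6] [ 0.52633224 -0.22102246  0.24036509] (array([0.665, 0.015, 1.754]), np.float64(0.0033751358594112475))
[ 0.49157731 -0.1521542   0.39970938] [[ 8.95508963e-01  4.45043427e-01 -2.14191546e-04]
 [ 4.26272020e-01 -8.57598947e-01  2.87778061e-01]
 [ 1.27890044e-01 -2.57799136e-01 -9.57697103e-01]]
```

View pics/w1.png

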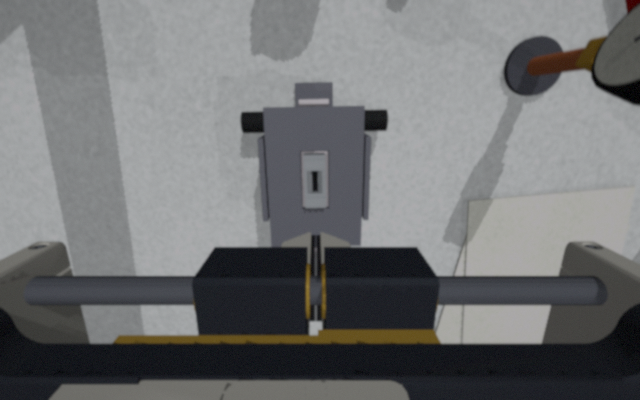

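Wrist view: cover's top edge at (264..364,107), wing corners (302..328,152..208), slot centre (315.5,182), gauge at the upper right (610,70).

Run:
```python
from rig import r; from h import *; import cv2,pickle
p=pickle.load(open("w1.pkl","rb"))
print("slot floor-ish",ray(p,(315.5,182),.075)); W=[ray(p,u,.080) for u in((302,152),(328,152),(327,208),(303,208))]
W=np.array(W);print("wing",W.mean(0),np.degrees(np.arctan2(*((W[0]+W[1]-W[2]-W[3])[::-1]))))
a,b=ray(p,(264,107),.075),ray(p,(364,107),.075);print("cover end",(a+b)/2,np.linalg.norm(a-b),np.degrees(np.arctan2(*((b-a)[::-1]))),np.linalg.norm((a+b)/2-W.mean(0)))
```

```text
slot floor-ish [ 0.52765925 -0.22451875]
wing [ 0.5260385  -0.22242347] 116.40886912260923
cover end [ 0.49256498 -0.15724404] 0.09826640127356981 26.42630679952195 0.0732723296004056
```

```bash
python3 -m creep '[[1,0.3,0,0.3,0],[1,0.62,0,0.7,0],[1,0.62,0,0.9,0],[1,0.62,0,1,0],[1,0.62,0,1,0]]'; python3 -m creep '[[1,0,0,0.4,0],[1,0,0,0.8,0],[1,0,0,0.9,0],[1,0,0,0.98,0],[1,0,0,0.98,0]]'; python3 -m creep '[[1,0,0,0.06,0],[1,0,0,0.1,0],[1,0,0,0.14,0],[1,0,0,0.17,0],[1,0,0,0.19,0]]'
```

```text
time_s: 4.53
tcp_pos: [0.505, -0.1761, 0.1603]
eef_rot: [-0.0, 0.53, 0.848, -0.0]
contact_force: [0.2, 0.2, 0.6]
gripper_width: 0.0002
gripper_force: 0.0
time_s: 5.15
tcp_pos: [0.5056, -0.1759, 0.0826]
eef_rot: [0.001, 0.529, 0.849, 0.0]
contact_force: [-0.5, -0.4, 0.8]
gripper_width: 0.0007
gripper_force: 0.0
time_s: 5.78
tcp_pos: [0.5055, -0.1759, 0.0671]
eef_rot: [0.001, 0.529, 0.849, 0.0]
contact_force: [0.5, -0.8, 0.5]
gripper_width: 0.0004
gripper_force: 0.6
```

```bash
python3 -m creep '[[1,0,0,0.03,0],[1,0,0,0.06,0],[1,0,0,0.08,0],[1,0,0,0.1,0],[1,0,0,0.11,0]]'; python3 -m creep '[[1,0,0,0.01,0],[1,0,0,0.02,0],[1,0,0,0.03,0],[1,0,0,0.04,0],[1,0,0,0.04,0]]'
python3 - <<'E'
from rig import r; import cv2
cv2.imwrite("pics/c1.png",cv2.resize(r.snapshot("scene")["pixels"][100:260,160:360,::-1],None,fx=3,fy=3,interpolation=2))
E
```

```text
time_s: 6.4
tcp_pos: [0.5049, -0.1754, 0.0599]
eef_rot: [0.0, 0.529, 0.849, -0.0]
contact_force: [-8.4, 3.5, 26.0]
gripper_width: 0.0004
gripper_force: 13.2
time_s: 7.02
tcp_pos: [0.505, -0.1755, 0.0596]
eef_rot: [0.001, 0.529, 0.849, -0.0]
contact_force: [-15.2, 6.6, 46.6]
gripper_width: 0.0004
gripper_force: 23.3
```

View pics/c1.png

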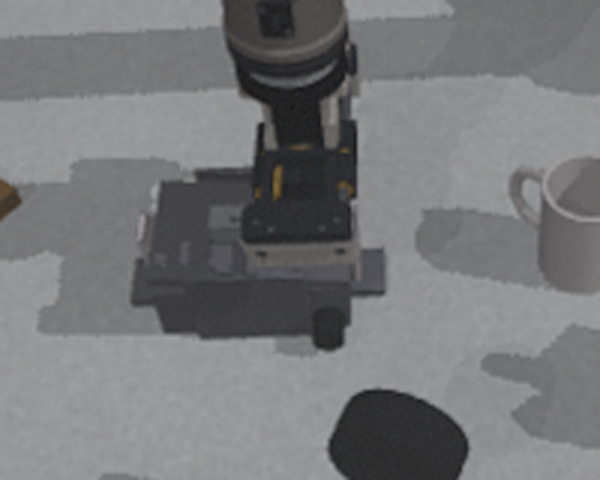

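The left end has stopped hard at about 59.6 mm with 46 N, so it is home. Next is the right end.

```bash
python3 -m creep '[[1,0,0,-0.25,0],[1,0,0,-0.5,0],[1,-0.3,0,-0.5,0],[1,-0.6,0,-0.5,0],[1,-0.9,0,-0.5,0]]'; python3 -m creep '[[1,-0.2,0,0,0],[1,-0.4,0,0,0],[1,-0.4,0,0.1,0],[1,-0.4,0,0.15,0],[1,-0.4,0,0.2,0]]'; python3 -m creep '[[1,0,0,0.05,0],[1,0,0,0.1,0],[1,0,0,0.14,0],[1,0,0,0.18,0],[1,0,0,0.21,0]]'; python3 -m creep '[[1,0,0,0.02,0],[1,0,0,0.04,0],[1,0,0,0.06,0],[1,0,0,0.08,0],[1,0,0,0.09,0]]'
```

```text
time_s: 7.7
tcp_pos: [0.5369, -0.2406, 0.0944]
eef_rot: [-0.0, 0.529, 0.849, 0.0]
contact_force: [1.3, -0.0, 0.0]
gripper_width: 0.0005
gripper_force: 0.0
time_s: 8.32
tcp_pos: [0.5505, -0.2681, 0.0781]
eef_rot: [-0.001, 0.529, 0.849, 0.0]
contact_force: [-0.6, -0.8, -0.1]
gripper_width: 0.0004
gripper_force: 0.0
time_s: 8.95
tcp_pos: [0.5511, -0.2692, 0.0618]
eef_rot: [0.0, 0.529, 0.849, -0.0]
contact_force: [0.0, -0.4, 1.5]
gripper_width: 0.0001
gripper_force: 0.6
time_s: 9.57
tcp_pos: [0.5508, -0.2689, 0.0581]
eef_rot: [0.001, 0.529, 0.849, -0.0]
contact_force: [-9.7, 5.0, 28.1]
gripper_width: 0.0004
gripper_force: 14.3
```

```bash
python3 -m creep '[[1,0,0,-0.4,0],[1,0,0,-0.8,0],[1,0,0,-1,0],[1,0,0,-1,0],[1,0,0,-1,0]]'; python3 -m creep '[[1,0,0,-0.4,0],[1,0.2,0,-0.8,0],[1,0.5,0,-1,0],[1,0.8,0,-1,0],[1,0.8,0,-1,0]]'
python3 - <<'E'
from rig import r; import cv2,pickle; import numpy as np; from h import *
a,t=[r.snapshot(n) for n in("scene","top")];w=r.snapshot("wrist");pickle.dump((a,t,w),open("w2.pkl","wb"))
o=np.hstack([cv2.resize(a["pixels"][130:230,195:300,::-1],None,fx=3.6,fy=3.6,interpolation=2),cv2.resize(w["pixels"][60:260,180:440,::-1],(430,360))])
cv2.imwrite("pics/c2.png",o); s=r.observe();print(s["joints"].round(2),s["tcp_pos"],plan(s,[.515,.238,.25]))
E
```

```text
time_s: 10.2
tcp_pos: [0.5502, -0.2685, 0.1332]
eef_rot: [-0.001, 0.529, 0.849, 0.0]
contact_force: [-0.0, -0.5, -0.3]
gripper_width: -0.0001
gripper_force: 0.0
time_s: 10.82
tcp_pos: [0.5219, -0.2102, 0.2138]
eef_rot: [-0.001, 0.528, 0.849, -0.0]
contact_force: [1.2, -0.9, -0.3]
gripper_width: 0.0008
gripper_force: 0.0
tool-y yaw deg 26.11402892784457 tilt [-1.e-03  2.e-04 -1.e+00]
[-0.52  0.42  1.43 -0.    1.28 -0.98] [ 0.5227941  -0.21198079  0.2138345 ] (array([ 5.094,  2.388, -0.451]), None)
```

View pics/c2.png

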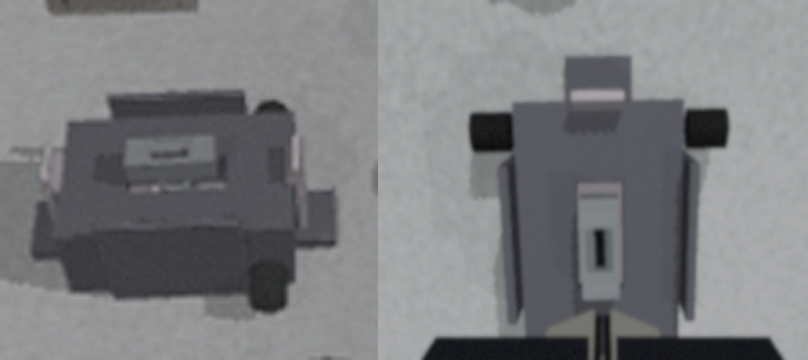

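Both white hooks now sit over the cover's ends, the cover is down, and the wing stands proud in the opening. Now for the rack; I triangulate the red look-alikes' tops for clearance.

Run:
```python
import pickle,cv2; import numpy as np; from h import *
d=pickle.load(open("d0.pkl","rb"))
for n in d:
    im=d[n]["pixels"].astype(int); m=((im[...,0]>100)&(im[...,1]<90)&(im[...,2]<90)).astype(np.uint8)
    k,_,st,ce=cv2.connectedComponentsWithStats(m)
    for i in range(1,k):
        if st[i,4]>60: print(n,st[i],ce[i].round(1),[ray(d[n],ce[i],z).round(3) for z in(.05,.1,.15,.2)])
```

```text
scene [ 85 115  59  38 148] [111.8 131.5] [array([ 0.521, -0.612]), array([ 0.556, -0.558]), array([ 0.59 , -0.504]), array([ 0.625, -0.449])]
scene [463 158  17  13 144] [471.1 163.8] [array([0.259, 0.256]), array([0.311, 0.252]), array([0.364, 0.247]), array([0.416, 0.243])]
scene [  6 162  51  44 197] [ 26.9 179.3] [array([ 0.729, -0.683]), array([ 0.749, -0.624]), array([ 0.77 , -0.565]), array([ 0.79 , -0.506])]
scene [406 248  22  41 404] [416.9 264. ] [array([0.578, 0.21 ]), array([0.609, 0.209]), array([0.64 , 0.208]), array([0.671, 0.206])]
top [530 110  81  23 331] [562.  118.9] [array([ 0.734, -0.547]), array([ 0.72 , -0.517]), array([ 0.706, -0.486]), array([ 0.693, -0.456])]
top [527 134   7  20  71] [530.1 143.6] [array([ 0.677, -0.471]), array([ 0.666, -0.445]), array([ 0.656, -0.419]), array([ 0.646, -0.393])]
top [220 146  17  18 172] [228.1 153.7] [array([0.664, 0.237]), array([0.655, 0.223]), array([0.645, 0.209]), array([0.635, 0.194])]
top [520 159  10  46 212] [524.3 181.7] [array([ 0.588, -0.453]), array([ 0.582, -0.428]), array([ 0.577, -0.403]), array([ 0.572, -0.378])]
top [529 202  36  11 123] [546.3 207.2] [array([ 0.528, -0.5  ]), array([ 0.526, -0.472]), array([ 0.524, -0.445]), array([ 0.523, -0.417])]
top [576 214  34   7  72] [593.  216.8] [array([ 0.505, -0.604]), array([ 0.505, -0.57 ]), array([ 0.504, -0.536]), array([ 0.503, -0.503])]
top [200 272  13  16 176] [205.9 280.1] [array([0.368, 0.286]), array([0.375, 0.269]), array([0.382, 0.252]), array([0.39 , 0.236])]
```

```bash
python3 -m creep '[[1,0.4,0.2,-0.45,0],[1,0.8,0.4,-0.45,0],[1,1,0.5,-0.45,0],[1,1,0.5,-0.45,0],[1,1,0.5,-0.45,0]]'; python3 -m creep '[[1,0.6,0.3,0,0],[1,1,0.5,0,0],[1,1,0.5,0,0],[1,1,0.5,0,0],[1,1,0.5,0,0]]';python3 -m creep '[[1,0.6,0.3,0,0],[1,1,0.5,0,0],[1,1,0.5,0,0],[1,1,0.5,0,0],[1,1,0.5,0,0]]'
```

```text
time_s: 11.6
tcp_pos: [0.5234, -0.1231, 0.2501]
eef_rot: [-0.0, 0.529, 0.848, -0.0]
contact_force: [1.5, 0.6, -0.1]
gripper_width: 0.0001
gripper_force: 0.0
time_s: 12.22
tcp_pos: [0.5242, -0.034, 0.2505]
eef_rot: [0.0, 0.53, 0.848, -0.0]
contact_force: [0.3, -0.6, 0.5]
gripper_width: 0.0002
gripper_force: 0.0
time_s: 12.85
tcp_pos: [0.5249, 0.0555, 0.2506]
eef_rot: [0.0, 0.53, 0.848, -0.0]
contact_force: [-0.3, -0.6, 0.2]
gripper_width: 0.0004
gripper_force: 0.0
```

```bash
python3 -m creep '[[1,0.6,0.1,0,0],[1,1,0.17,0,0],[1,1,0.17,0,0],[1,1,0.17,0,0],[1,1,0.17,0,0]]'; python3 -m creep '[[0,0.5,0.08,0,0.11],[0,0.5,0.08,0,0.22],[0,0.5,0.08,0,0.33],[0,0.5,0.08,0,0.44],[0,0.5,0.08,0,0.53]]'
python3 - <<'E'
from rig import r; import cv2,pickle; import numpy as np; from h import *
w=r.snapshot("wrist");pickle.dump(w,open("w3.pkl","wb"));cv2.imwrite("pics/w3.png",w["pixels"][:,:,::-1])
s=r.observe();print(s["time_s"],s["joints"].round(2),s["tcp_pos"],s["gripper_width"],plan(s,[.515,.238,.25]))
E
```

```text
time_s: 13.48
tcp_pos: [0.5022, 0.1335, 0.2506]
eef_rot: [0.0, 0.53, 0.848, -0.0]
contact_force: [0.9, -0.0, 0.9]
gripper_width: 0.0005
gripper_force: 0.0
time_s: 14.1
tcp_pos: [0.4903, 0.1725, 0.2506]
eef_rot: [0.0, 0.829, 0.56, -0.0]
contact_force: [-0.8, -0.9, -0.4]
gripper_width: 0.0434
gripper_force: 0.0
tool-y yaw deg -22.240436816692718 tilt [ 1.e-04 -3.e-04 -1.e+00]
14.15 [ 0.19  0.31  1.5  -0.    1.33  0.58] [0.49032794 0.17247614 0.25063859] 0.045158991973925616 (array([ 0.875, -0.025,  0.008]), None)
```

View pics/w3.png

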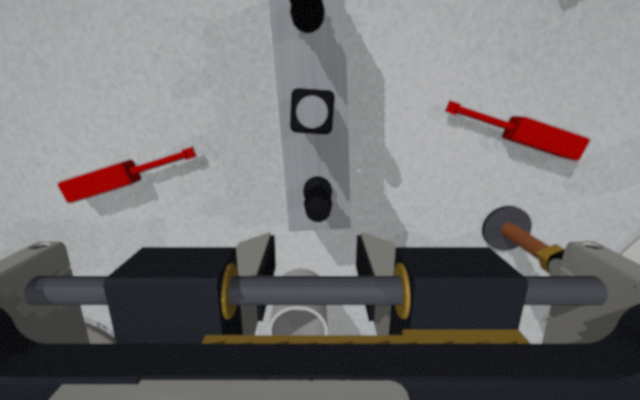

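The driver's handle top is centred at about (312,111), nearly square to the image; the other tools are at (308,10) and (318,198). I'll measure the handle's yaw.

Run:
```python
import cv2,pickle; import numpy as np; from h import *; from rig import r
w=pickle.load(open("w3.pkl","rb")); g=cv2.cvtColor(w["pixels"],cv2.COLOR_RGB2GRAY)[80:145,280:345]
m=(g<70).astype(np.uint8); c=max(cv2.findContours(m,cv2.RETR_EXTERNAL,cv2.CHAIN_APPROX_NONE)[0],key=cv2.contourArea)
R=cv2.minAreaRect(c); print(R); B=cv2.boxPoints(R)+[280,80]
W=np.array([ray(w,b,.185) for b in B]); e=np.diff(W,axis=0); print(W.mean(0),np.linalg.norm(e,axis=1),np.degrees(np.arctan2(e[:,1],e[:,0]))%90-90)
s=r.observe()
print(plan(s,[*W.mean(0),.126],np.radians(np.median(np.degrees(np.arctan2(e[:,1],e[:,0]))%90-90))))
```

```text
((31.654865264892578, 31.176986694335938), (42.83823776245117, 43.769500732421875), 3.814074993133545)
[0.51442958 0.23869163] [0.02887336 0.02870942 0.02893565] [-27.12282201 -25.4920394  -24.90581711]
tool-y yaw deg -22.240436816692718 tilt [ 1.e-04 -3.e-04 -1.e+00]
(array([ 0.88 , -0.035,  1.558]), np.float64(0.03612891754447589))
```

```bash
python3 -m creep '[[-0.3,0.3,-0.01,0,0.04],[-0.3,0.6,-0.02,0,0.04],[-0.3,0.88,-0.03,0,0.04],[-0.3,0.88,-0.03,0,0.04],[-0.3,0.88,-0.03,0,0.04]]'; python3 -m creep '[[-0.3,0,0,0.25,0],[-0.3,0,0,0.5,0],[-0.3,0,0,0.75,0],[-0.3,0,0,0.85,0],[-0.3,0,0,0.85,0]]'
python3 - <<'E'
from rig import r; from h import *
s=r.observe();print(s["tcp_pos"],plan(s,[.5146,.2385,.126],np.radians(-25.9)))
E
```

```text
time_s: 14.78
tcp_pos: [0.5135, 0.2388, 0.2505]
eef_rot: [0.0, 0.844, 0.536, -0.0]
contact_force: [1.0, -0.6, 0.8]
gripper_width: 0.0598
gripper_force: 0.0
time_s: 15.4
tcp_pos: [0.5135, 0.2392, 0.1827]
eef_rot: [0.0, 0.844, 0.536, -0.0]
contact_force: [-0.8, 0.7, 1.0]
gripper_width: 0.0597
gripper_force: 0.0
tool-y yaw deg -25.196998226411925 tilt [-5.e-04 -3.e-04 -1.e+00]
[0.51349112 0.23917755 0.18269319] (array([-0.001,  0.016,  0.709]), np.float64(0.007811130817645277))
```

```bash
python3 -m creep '[[-0.3,0,0.01,0.2,0],[-0.3,0,0.01,0.4,0],[-0.3,0,0.01,0.55,0],[-0.3,0,0.01,0.64,0],[-0.3,0,0.01,0.69,0]]'; python3 -m creep '[[0.3,0,0,0,0],[1,0,0,0,0],[1,0,0,0,0],[1,0,0,0,0],[1,0,0,0,0]]';python3 -m creep '[[1,0,0,-0.05,0],[1,0,0,-0.15,0],[1,0,0,-0.4,0],[1,0,0,-0.7,0],[1,0,0,-1,0]]'
```

```text
time_s: 16.02
tcp_pos: [0.5142, 0.2394, 0.1269]
eef_rot: [-0.0, 0.844, 0.536, -0.0]
contact_force: [0.2, 0.3, -0.3]
gripper_width: 0.0594
gripper_force: 0.0
time_s: 16.65
tcp_pos: [0.5144, 0.2394, 0.1278]
eef_rot: [0.0, 0.844, 0.536, 0.0]
contact_force: [-1.3, -0.3, 2.7]
gripper_width: 0.0298
gripper_force: 30.0
time_s: 17.27
tcp_pos: [0.5142, 0.2394, 0.2086]
eef_rot: [0.0, 0.844, 0.536, -0.0]
contact_force: [0.1, -1.1, -2.3]
gripper_width: 0.0298
gripper_force: 30.0
```

```bash
python3 -m creep '[[1,0,0,-0.3,0],[1,0,0,-0.6,0],[1,0,0,-0.9,0],[1,0,0,-1,0],[1,0,0,-1,0]]'
python3 - <<'E'
from rig import r; import cv2,pickle; import numpy as np; from h import *
s=r.observe();tip=s["tcp_pos"]-[0,0,.1168];o=[]
a,t,w=[r.snapshot(n) for n in("scene","top","wrist")];pickle.dump((a,t,w),open("w4.pkl","wb"))
for p in(a,w):
    u,v=proj(p,[tip])[0];print(u,v); q=cv2.copyMakeBorder(p["pixels"][:,:,::-1],60,60,60,60,cv2.BORDER_CONSTANT); q=q[int(v)+10:int(v)+110,int(u)+10:int(u)+110]
    o.append(cv2.resize(q,(390,390),interpolation=2))
cv2.imwrite("pics/c4.png",np.clip(np.hstack(o)*1.5,0,255).astype(np.uint8))
E
```

```text
time_s: 17.9
tcp_pos: [0.5143, 0.2394, 0.2876]
eef_rot: [0.0, 0.844, 0.536, 0.0]
contact_force: [-0.4, 0.4, -2.5]
gripper_width: 0.03
gripper_force: 30.0
454.0409923815733 209.69950649407068
315.54615436626375 190.66282595032553
```

View pics/c4.png

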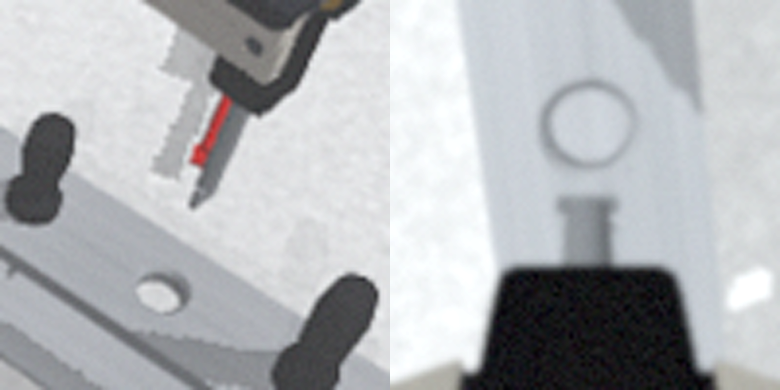

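Blade width lies along the tool's y (image x in the wrist view, tip at (315,191)). Carrying it over to the box, above everything.

```bash
python3 -m creep '[[1,-0.3,0.15,0,0],[1,-0.7,0.35,0,0],[1,-1,0.5,0,0],[1,-1,0.5,0,0],[1,-1,0.5,0,0]]';python3 -m creep '[[1,-0.4,0.2,0,0],[1,-0.8,0.4,0,0],[1,-1,0.5,0,0],[1,-1,0.5,0,0],[1,-1,0.5,0,0]]';python3 -m creep '[[1,-0.4,0.2,0,0],[1,-0.8,0.4,0,0],[1,-1,0.5,0,0],[1,-1,0.5,0,0],[1,-1,0.5,0,0]]';python3 -m creep '[[1,-0.4,0.2,0,0],[1,-0.8,0.4,0,0],[1,-1,0.5,0,0],[1,-1,0.5,0,0],[1,-1,0.5,0,0]]';python3 -m creep '[[1,-0.4,0.2,0,0.08],[1,-0.8,0.4,0,0.18],[1,-1,0.55,0,0.28],[1,-1,0.55,0,0.37],[1,-1,0.55,0,0.42]]'
python3 - <<'E'
from rig import r; from h import *
s=r.observe();print(s["time_s"],s["joints"].round(2),s["tcp_pos"],plan(s,[.5265,-.2235,.22],np.radians(-63.6)))
E
```

```text
time_s: 18.68
tcp_pos: [0.5163, 0.1505, 0.287]
eef_rot: [-0.0, 0.844, 0.536, -0.0]
contact_force: [-0.1, 0.2, -2.1]
gripper_width: 0.0299
gripper_force: 30.0
time_s: 19.3
tcp_pos: [0.5186, 0.0617, 0.2874]
eef_rot: [-0.0, 0.844, 0.536, 0.0]
contact_force: [-0.4, 0.8, -2.4]
gripper_width: 0.0297
gripper_force: 30.0
time_s: 19.92
tcp_pos: [0.5208, -0.0276, 0.2875]
eef_rot: [-0.0, 0.844, 0.536, 0.0]
contact_force: [-0.9, -0.7, -1.5]
gripper_width: 0.0294
gripper_force: 30.0
time_s: 20.55
tcp_pos: [0.523, -0.117, 0.2875]
eef_rot: [-0.0, 0.844, 0.536, 0.0]
contact_force: [-0.3, -0.0, -1.2]
gripper_width: 0.03
gripper_force: 30.0
time_s: 21.18
tcp_pos: [0.529, -0.2083, 0.2875]
eef_rot: [-0.0, 0.973, 0.232, 0.0]
contact_force: [0.6, -0.8, -1.5]
gripper_width: 0.0297
gripper_force: 30.0
tool-y yaw deg -63.115838810596536 tilt [-1.e-04  6.e-04 -1.e+00]
21.175 [-0.51  0.39  1.29  0.    1.47  0.59] [ 0.5289948  -0.20828304  0.28746113] (array([-0.114,  0.156,  0.843]), np.float64(0.005379568771149636))
```

```bash
python3 -m creep '[[1,-0.06,0.08,0.2,0.005],[1,-0.11,0.156,0.45,0.005],[1,-0.11,0.156,0.7,0.005],[1,-0.11,0.156,0.9,0.005],[1,-0.11,0.156,0.9,0.005]]'
python3 - <<'E'
from rig import r; import cv2,pickle; import numpy as np; from h import *
s=r.observe();tip=s["tcp_pos"]-[0,0,.1168];o=[];print(s["tcp_pos"])
a,t,w=[r.snapshot(n) for n in("scene","top","wrist")];pickle.dump((a,t,w),open("w5.pkl","wb"))
for p in(a,w):
    u,v=proj(p,[tip])[0];print(u,v,"slot proj",proj(p,[[.5265,-.2235,.080]])); q=p["pixels"][int(v)-50:int(v)+50,int(u)-50:int(u)+50,::-1]
    o.append(cv2.resize(q,(390,390),interpolation=2))
cv2.imwrite("pics/c5.png",np.clip(np.hstack(o)*1.4,0,255).astype(np.uint8))
E
```

```text
time_s: 21.8
tcp_pos: [0.5256, -0.2237, 0.2134]
eef_rot: [-0.001, 0.973, 0.231, -0.001]
contact_force: [-0.7, -0.3, -1.9]
gripper_width: 0.03
gripper_force: 30.0
[ 0.52561473 -0.22368085  0.21340154]
239.65969708618218 165.87889783351187 slot proj [[240.61451822 171.09286931]]
313.3215316030095 191.19072848092728 slot proj [[313.6794602  185.63456972]]
```

View pics/c5.png

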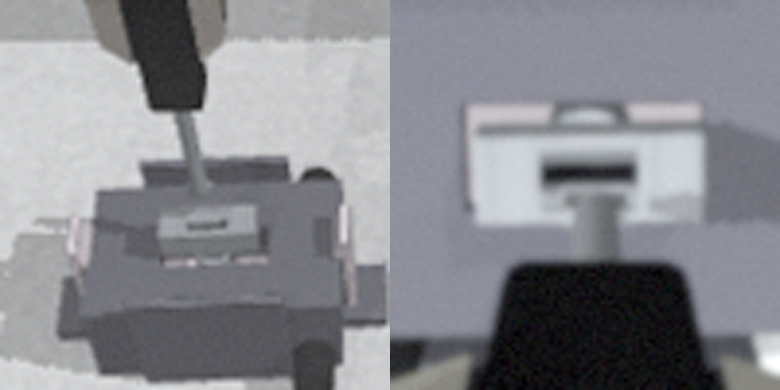

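The wrist view shows the tip (314,192) right above the slot (313.8,185.6), with its projection consistent to within 1 mm. Descending.

```bash
python3 -m creep '[[1,0.01,0.005,0.08,0],[1,0.01,0.005,0.15,0],[1,0.01,0.005,0.2,0],[1,0.01,0.005,0.24,0],[1,0.01,0.005,0.27,0]]'; python3 -m creep '[[1,0,0,0.02,0],[1,0,0,0.03,0],[1,0,0,0.04,0],[1,0,0,0.05,0],[1,0,0,0.06,0]]'
```

```text
time_s: 22.58
tcp_pos: [0.5274, -0.2245, 0.1937]
eef_rot: [0.0, 0.973, 0.23, -0.0]
contact_force: [-0.3, 0.5, -1.7]
gripper_width: 0.03
gripper_force: 30.0
time_s: 23.2
tcp_pos: [0.5275, -0.2245, 0.1891]
eef_rot: [0.0, 0.973, 0.23, 0.0]
contact_force: [-0.1, -0.8, -2.0]
gripper_width: 0.0296
gripper_force: 30.0
```

```bash
python3 -m creep '[[1,0,0,0.01,0],[1,0,0,0.02,0],[1,0,0,0.03,0],[1,0,0,0.04,0],[1,0,0,0.04,0]]'
```

```text
time_s: 23.82
tcp_pos: [0.5276, -0.2245, 0.1874]
eef_rot: [0.001, 0.973, 0.23, 0.0]
contact_force: [-1.9, 1.4, 8.2]
gripper_width: 0.0299
gripper_force: 30.0
```

```bash
python3 -m creep '[[1,0,0,0.005,0.1],[1,0,0,0.01,0.2],[1,0,0,0.02,0.3],[1,0,0,0.025,0.4],[1,0,0,0.03,0.5]]'; python3 -c "
from rig import r;s=r.observe();print(s['joints'].round(3),s['ft_torque'])"
```

```text
time_s: 24.45
tcp_pos: [0.5272, -0.225, 0.1854]
eef_rot: [0.001, 0.987, -0.162, 0.001]
contact_force: [-5.0, 0.1, 10.4]
gripper_width: 0.0295
gripper_force: 30.0
[-5.360e-01  4.630e-01  1.453e+00 -1.000e-03  1.224e+00  1.361e+00] [0.13966858 1.28900732 0.06478623]
```

```bash
python3 -m creep '[[1,0,0,0.008,0.1],[1,0,0,0.015,0.2],[1,0,0,0.022,0.3],[1,0,0,0.03,0.4],[1,0,0,0.036,0.5]]'; python3 -c "
from rig import r;s=r.observe();print(s['joints'].round(3),s['ft_torque'])";  python3 -m creep '[[1,0,0,0.004,0.05],[1,0,0,0.008,0.09],[1,0,0,0.01,0.12],[1,0,0,0.012,0.14],[1,0,0,0.012,0.14]]'; python3 -c "
from rig import r;s=r.observe();print(s['joints'].round(3),s['ft_torque'])"
```

```text
time_s: 25.08
tcp_pos: [0.5264, -0.2256, 0.1828]
eef_rot: [0.002, 0.849, -0.528, 0.0]
contact_force: [-7.6, -0.5, 13.4]
gripper_width: 0.0298
gripper_force: 30.0
[-0.537  0.465  1.457 -0.004  1.219  2.147] [-0.31508005  2.32842158  0.11327962]
time_s: 25.7
tcp_pos: [0.5259, -0.2254, 0.1819]
eef_rot: [0.002, 0.788, -0.616, -0.0]
contact_force: [-8.9, -0.7, 16.7]
gripper_width: 0.0301
gripper_force: 30.1
[-0.537  0.466  1.459 -0.004  1.218  2.362] [-0.07616342  2.71087991  0.07251679]
```

```bash
python3 -m creep '[[1,0,0,0.002,0.03],[1,0,0,0.003,0.05],[1,0,0,0.004,0.07],[1,0,0,0.004,0.08],[1,0,0,0.004,0.08]]'
python3 - <<'E'
from rig import r; import cv2; import numpy as np; from h import *
s=r.observe();print(s['joints'].round(3),s['ft_torque'],s["gripper_width"])
a,w=r.snapshot("scene"),r.snapshot("wrist")
o=np.hstack([cv2.resize(p["pixels"][v-50:v+50,u-50:u+50,::-1],(390,390),interpolation=2) for p,u,v in((a,240,170),(w,314,185))])
cv2.imwrite("pics/c6.png",np.clip(o*1.4,0,255).astype(np.uint8))
E
```

```text
time_s: 26.32
tcp_pos: [0.5258, -0.2253, 0.1817]
eef_rot: [0.002, 0.748, -0.664, -0.0]
contact_force: [-10.1, -0.0, 17.7]
gripper_width: 0.03
gripper_force: 30.1
[-0.537  0.466  1.459 -0.003  1.217  2.487] [0.11701646 2.61972317 0.17710712] 0.030022680680619106
```

View pics/c6.png

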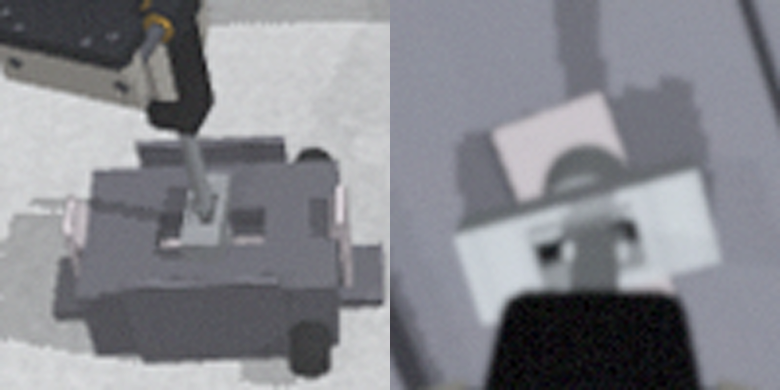

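The wing now lies across the opening, lagging the tool by about 14° (slot play), so it is at about 95°, the stop. I back off within the play and withdraw.

```bash
python3 -m creep '[[1,0,0,-0.01,-0.05],[1,0,0,-0.03,-0.1],[1,0,0,-0.08,-0.1],[1,0,0,-0.2,-0.1],[1,0,0,-0.4,-0.1]]'; python3 -m creep '[[1,0,0,-0.3,0],[1,0,0,-0.6,0],[1,0,0,-0.95,0],[1,0,0,-0.95,0],[1,0,0,-0.95,0]]'
python3 - <<'E'
from rig import r; from h import *; import pickle,cv2
s=r.observe();print(s["time_s"],s["joints"].round(2),s["tcp_pos"],plan(s,[.5146,.239,.288],np.radians(-25.5)))
p=r.snapshot("wrist");t=r.snapshot("top");pickle.dump((p,t),open("w7.pkl","wb"));print(proj(p,[s["tcp_pos"]-[0,0,.1168]]))
a=r.snapshot("scene")
o=np.hstack([cv2.resize(q["pixels"][v-50:v+50,u-50:u+50,::-1],(390,390),interpolation=2) for q,u,v in((a,240,190),(p,314,191))])
cv2.imwrite("pics/c7.png",np.clip(o*1.4,0,255).astype(np.uint8))
E
```

```text
time_s: 27.05
tcp_pos: [0.5274, -0.2244, 0.2116]
eef_rot: [0.0, 0.797, -0.604, -0.0]
contact_force: [-0.3, 0.5, -1.2]
gripper_width: 0.0298
gripper_force: 30.0
time_s: 27.68
tcp_pos: [0.5271, -0.2242, 0.2863]
eef_rot: [0.0, 0.797, -0.604, -0.001]
contact_force: [0.1, -0.1, -2.6]
gripper_width: 0.0297
gripper_force: 30.0
tool-y yaw deg -164.25068771758066 tilt [-1.3e-03  7.0e-04 -1.0e+00]
27.675 [-0.54  0.4   1.28 -0.    1.47  2.33] [ 0.52711574 -0.22423138  0.28630214] (array([-5.615, -1.421, -0.017]), np.float64(0.4583256920268816))
[[314.57201541 192.5665546 ]]
```

View pics/c7.png

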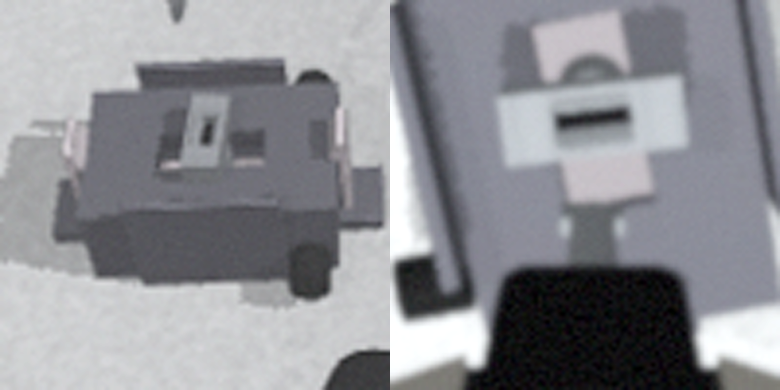

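The wing is across at the stop and the bit is out cleanly. Returning to the rack.

```bash
python3 -m creep '[[1,-0.3,-0.07,0,0],[1,-0.7,-0.17,0,0],[1,-1,-0.25,0,0],[1,-1,-0.25,0,0],[1,-1,-0.25,0,0]]';python3 -m creep '[[1,-0.4,-0.1,0,0],[1,-0.8,-0.2,0,0],[1,-1,-0.25,0,0],[1,-1,-0.25,0,0],[1,-1,-0.25,0,0]]';python3 -m creep '[[1,-0.4,-0.1,0,0],[1,-0.8,-0.2,0,0],[1,-1,-0.25,0,0],[1,-1,-0.25,0,0],[1,-1,-0.25,0,0]]';python3 -m creep '[[1,-0.4,-0.1,0,0],[1,-0.8,-0.2,0,0],[1,-1,-0.25,0,0],[1,-1,-0.25,0,0],[1,-1,-0.25,0,0]]';python3 -m creep '[[1,-0.4,-0.1,0,0],[1,-0.8,-0.2,0,0],[1,-1,-0.25,0,0],[1,-1,-0.25,0,0],[1,-1,-0.25,0,0]]';python3 -m creep '[[1,-0.3,-0.1,0,-0.1],[1,-0.6,-0.17,0,-0.2],[1,-0.61,-0.17,0,-0.3],[1,-0.61,-0.17,0,-0.4],[1,-0.61,-0.17,0,-0.5]]'; python3 -m creep '[[1,0,0,0,-0.1],[1,0,0,0,-0.2],[1,0,0,0,-0.3],[1,0,0,0,-0.4],[1,0,0,0,-0.5]]'; python3 -m creep '[[1,0,0,0,-0.1],[1,0,0,0,-0.2],[1,0,0,0,-0.3],[1,0,0,0,-0.4],[1,0,0,0,-0.54]]'
python3 - <<'E'
from rig import r; from h import *; import pickle
s=r.observe();print(s["time_s"],s["joints"].round(2),s["tcp_pos"],plan(s,[.5148,.239,.225],np.radians(-25.5)))
pickle.dump(r.snapshot("wrist"),open("w8.pkl","wb"))
E
```

```text
time_s: 28.45
tcp_pos: [0.5249, -0.1419, 0.2873]
eef_rot: [0.0, 0.798, -0.603, 0.0]
contact_force: [-0.1, -0.8, -2.4]
gripper_width: 0.03
gripper_force: 30.0
time_s: 29.08
tcp_pos: [0.5226, -0.0607, 0.2873]
eef_rot: [0.0, 0.797, -0.604, 0.0]
contact_force: [0.2, -0.4, -1.7]
gripper_width: 0.0295
gripper_force: 30.0
time_s: 29.7
tcp_pos: [0.5201, 0.0217, 0.2873]
eef_rot: [0.0, 0.797, -0.604, 0.0]
contact_force: [-0.0, -0.8, -2.0]
gripper_width: 0.03
gripper_force: 30.0
time_s: 30.32
tcp_pos: [0.5176, 0.1041, 0.2873]
eef_rot: [0.0, 0.797, -0.604, 0.0]
contact_force: [0.6, -0.0, -1.7]
gripper_width: 0.0299
gripper_force: 30.0
time_s: 30.95
tcp_pos: [0.5151, 0.1865, 0.2873]
eef_rot: [0.0, 0.797, -0.604, 0.0]
contact_force: [-0.1, -0.3, -1.6]
gripper_width: 0.0298
gripper_force: 30.0
time_s: 31.58
tcp_pos: [0.5151, 0.2371, 0.2873]
eef_rot: [0.0, 0.968, -0.25, 0.0]
contact_force: [-0.1, -0.0, -1.2]
gripper_width: 0.0299
gripper_force: 30.0
time_s: 32.2
tcp_pos: [0.5151, 0.237, 0.2874]
eef_rot: [0.0, 0.99, 0.139, 0.0]
contact_force: [-0.3, -0.0, -2.4]
gripper_width: 0.0302
gripper_force: 30.0
time_s: 32.83
tcp_pos: [0.5152, 0.237, 0.2874]
eef_rot: [0.0, 0.854, 0.521, -0.0]
contact_force: [-0.2, -0.6, -2.3]
gripper_width: 0.0301
gripper_force: 30.0
tool-y yaw deg -27.23273800890135 tilt [ 2.e-04 -5.e-04 -1.e+00]
32.825 [ 0.3   0.38  1.29 -0.    1.46  0.77] [0.51516842 0.23697024 0.2873884 ] (array([ 0.021, -0.016,  0.78 ]), np.float64(-0.019252644543348317))
```

```bash
python3 -m creep '[[1,0.02,-0.02,0.2,-0.02],[1,0.02,-0.024,0.45,-0.02],[1,0.02,-0.024,0.7,-0.02],[1,0.02,-0.024,0.85,-0.02],[1,0.02,-0.024,0.88,-0.02]]';python3 -m creep '[[1,0,0,0.1,0],[1,0,0,0.15,0],[1,0,0,0.2,0],[1,0,0,0.25,0],[1,0,0,0.3,0]]'
```

```text
time_s: 33.5
tcp_pos: [0.5138, 0.24, 0.2164]
eef_rot: [-0.0, 0.847, 0.531, -0.001]
contact_force: [0.3, 0.1, -1.4]
gripper_width: 0.0298
gripper_force: 30.0
time_s: 34.12
tcp_pos: [0.5138, 0.2406, 0.1927]
eef_rot: [0.0, 0.847, 0.532, 0.0]
contact_force: [-0.2, 0.2, -2.1]
gripper_width: 0.0298
gripper_force: 30.0
```

Run:
```python
from rig import r; from h import *
s=r.observe();print(s["tcp_pos"],s["contact_force"],plan(s,[.5144,.2394,.1285],np.radians(-25.5)))
```

```text
tool-y yaw deg -25.682794451210146 tilt [ 2.e-04 -1.e-04 -1.e+00]
[0.51384085 0.24061975 0.19273893] [-0.17814415  0.18276096 -2.11061648] (array([-0.011,  0.013,  0.803]), np.float64(-0.002031049457890518))
```

The tip is in the hole with no side force. Lowering.

```bash
python3 -m creep '[[1,-0.01,0.01,0.2,0],[1,-0.01,0.01,0.4,0],[1,-0.01,0.01,0.6,0],[1,-0.01,0.01,0.7,0],[1,-0.01,0.01,0.74,0]]';python3 -m creep '[[1,0,0,0.02,0],[1,0,0,0.03,0],[1,0,0,0.04,0],[1,0,0,0.05,0],[1,0,0,0.06,0]]'
```

```text
time_s: 34.75
tcp_pos: [0.5141, 0.2395, 0.1331]
eef_rot: [-0.0, 0.847, 0.532, -0.0]
contact_force: [-0.2, -0.0, -0.8]
gripper_width: 0.0301
gripper_force: 30.0
time_s: 35.38
tcp_pos: [0.5142, 0.2395, 0.129]
eef_rot: [0.0, 0.847, 0.532, 0.0]
contact_force: [-0.0, -0.3, -2.0]
gripper_width: 0.03
gripper_force: 30.0
```

```bash
python3 -m creep '[[1,0,0,0.007,0],[1,0,0,0.014,0],[1,0,0,0.02,0],[1,0,0,0.026,0],[1,0,0,0.026,0]]'
```

```text
time_s: 36.0
tcp_pos: [0.5142, 0.2395, 0.1278]
eef_rot: [0.0, 0.847, 0.532, 0.0]
contact_force: [-2.3, -1.3, 5.9]
gripper_width: 0.03
gripper_force: 30.0
```

```bash
python3 -m creep '[[0.2,0,0,-0.01,0],[0,0,0,-0.01,0],[-0.3,0,0,-0.01,0],[-0.3,0,0,-0.01,0],[-0.3,0,0,-0.01,0]]';python3 -m creep '[[-0.3,0,0,-0.2,0],[-0.3,0,0,-0.5,0],[-0.3,0,0,-0.8,0],[-0.3,0,0,-1,0],[-0.3,0,0,-1,0]]';python3 -m creep '[[-0.3,0,0,-0.5,0],[-0.3,-0.3,0,-0.6,0],[-0.3,-0.7,0,-0.6,0],[-0.3,-1,0,-0.6,0],[-0.3,-1,0,-0.6,0]]'
python3 - <<'E'
from rig import r; import cv2; from h import *
s,w,t=[r.snapshot(n)["pixels"][:,:,::-1] for n in("scene","wrist","top")]
o=np.hstack([cv2.resize(s[130:310,190:510],(480,270)),cv2.resize(w[0:270,160:480],(320,270))])
cv2.imwrite("pics/fin.png",o)
print(r.observe()["contact_force"])
E
```

```text
time_s: 36.62
tcp_pos: [0.5142, 0.2395, 0.1275]
eef_rot: [0.0, 0.847, 0.532, -0.0]
contact_force: [0.0, -0.0, -0.2]
gripper_width: 0.0594
gripper_force: 0.0
time_s: 37.25
tcp_pos: [0.5151, 0.2398, 0.2099]
eef_rot: [0.001, 0.847, 0.532, 0.002]
contact_force: [-0.2, -0.0, 0.3]
gripper_width: 0.0594
gripper_force: 0.0
time_s: 37.88
tcp_pos: [0.4789, 0.1665, 0.2556]
eef_rot: [-0.0, 0.847, 0.532, -0.0]
contact_force: [-0.4, 0.7, 1.2]
gripper_width: 0.0594
gripper_force: 0.0
[ 0.20654747  0.84836205 -0.77084651]
```

View pics/fin.png

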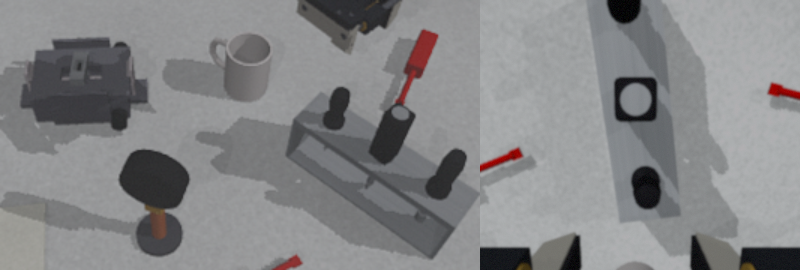

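The screwdriver stands upright in the middle hole of the rack, the wing lies across the cover, and the mug, gauge and other tools have not moved.

```bash
python3 -c "
from rig import r;print(r.job_done())"
```

```text
the job is handed in; nothing more can be done
None
```

The job is handed in at about 38 s of the 72 s limit: the cover is snapped home, the fastener is turned to its stop with the wing across the opening, and the screwdriver is back upright in its hole; the system gave no verdict.

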